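# Offer a junction box door up to its hinge and hold it for the pin

### The job

Lift the small sheet-metal door, the one of the two upright panels with hinge knuckles along one edge, straight up off its two pins on the rack, and leave the plain cover standing on its own pins. Carry the door to the junction box and, with the door upright, bring its two knuckles into the gaps between the three knuckles on the corner of the box so that all the holes line up in one straight bore, ready for a colleague to push the hinge pin in. There is no pin yet, so finish while holding the door there, steady in the gripper, and without pressing it hard against the box.

Things in the scene. Friction and masses are not known exactly. Their poses are not given: they have to be found in the camera images.
- door_center (a point): Centre (mid-width, half-way up) of the loose door: upright grey sheet panel 130 wide x 140 high x 14 mm thick, about 0.3 kg. x runs along its width to the hinge edge (+x), y through its thickness from the outer face (-y, round lock) to the inner face (+y, black gasket line), z up. Pinch it across the 14 mm from above, by the plain top edge near mid-width.
- door_bore_mid (a point): Point on the door's hinge axis: 76.3 mm to +x and 7 mm to +y of door_center, at its height. Axes as door_center. The steel leaf on the +x edge has two knuckles, barrels 14.4 mm in diameter, 17 mm long, with an 8.4 mm hole along z, centred 19.5 mm above and below this point.
- door_bore_top (a point): Point on the door's hinge axis, 29.25 mm above door_bore_mid (about the top end of the upper knuckle).
- door_bore_low (a point): Point on the door's hinge axis, 29.25 mm below door_bore_mid (about the bottom end of the lower knuckle).
- housing: The junction box, a grey steel shell 85 deep (x) x 150 wide (y) x 150 mm high on a 26 mm foot, fixed to the bench; top 176 mm above the bench, two cable glands on it reach 189 mm. Origin on the bench under its centre; the open front looks to -x, y to its left, z up. Its hinge leaf is on the right side wall (-y), the three knuckles at the right front corner.
- housing_bore_mid (a point): Point on the box's vertical hinge axis, 101 mm above the bench; 44.5 mm to -x, 86.3 mm to -y of the housing's origin; same axes. Three knuckles (14.4 mm diameter, 17 mm long, 8.4 mm hole) are centred here and 39 mm above and below; the two gaps between are 22 mm high. Lined up, door_bore_mid, _top, _low coincide with housing_bore_mid, _top, _low; the door's underside is then 31 mm up.
- housing_bore_top (a point): Point on the box's hinge axis, 29.25 mm above housing_bore_mid. The door can come in from the front along the housing's +x with its axes parallel to the housing's (door open by 90 degrees, standing out from the front corner), or at any other opening angle from shut to 180 degrees.
- housing_bore_low (a point): Point on the box's hinge axis, 29.25 mm below housing_bore_mid. Coming in along +x as above, when the holes are in line 1.5 mm is left between the door's edge leaf and the box's knuckles, and between the door's knuckles and the leaf on the box's side wall.
- rack: Aluminium rack plate, 120 (x) x 150 (y) x 16 mm high, fixed; origin on the bench under its centre. Two rows of two upright pins (6 mm, 17 mm high, tapered tips) 45 mm to -y and +y of the centre, in holes of the panels' bottom edges; one row carries the door, the other the plain cover, either way round, both with the rack's axes. A panel must rise 17 mm to come free.
- blank_center (a point): Centre of the plain cover: a loose grey panel of the door's size without hinge leaf, knuckles or lock, on the rack's other pins, 90 mm from the door; its top is 156 mm above the bench. Between rack and junction box, a little farther from the robot, stands the base of a parked cobot (foot 175 mm across, column 135 mm across and 300 mm high): carry the door round its front or over it.
Things that resemble listed ones, but are neither listed nor needed, are in the scene too. There is more than one size of the rack; the job needs the larger.

How it is judged:
By the outcome, as a careful person would: the job done as asked, in the order asked, and still so for the second after the job is handed in, while the arm keeps its last pose, push and grip.
It also fails if it takes over 45 s, if anything falls off the work surface, if the arm or the gripper's body presses on something with over 40 N, if the wrist force passes 120 N, or if a joint passes its speed limit or range.

### The arm

A 6-joint arm with a two-finger parallel gripper is mounted at the origin on a cart in front of the work surface, level with it; the furniture and walls round the work are solid. World frame = base frame: x ahead of the robot, y to its left, z up, the work surface at z = 0. Lengths are in m, angles in rad, forces in N, time in s.
With the tool pointing down it reaches from about 0.375 to 0.975 m from the base axis. Payload 3.8 kg.
Tool frame: the origin (TCP) lies midway between the tips of the shut fingers; the grasp point (between the pads) lies 19 mm behind it; z points along the fingers, y is the line along which they close (so a half turn about z gives the same grasp; the last joint's range is limited). The gripper opens to 85 mm and grips with 20 to 120 N. Pads are 22 mm wide; open, the fingers measure 114 mm over their backs; the gripper's body (76 mm by 85 mm) begins 54 mm behind the grasp point. The pads swing forward as they close: fully open they stand 13 mm farther back than shut.
Start: joints at [1.2, 0.264, 1.604, -0, 1.274, -0.037], TCP at [0.221, 0.638, 0.231] pointing down, gripper open.
Joint ranges: [-2.63, 2.63], [-0.94, 2.18], [0.31, 2.57], [-1.31, 4.45], [0, 2.66], [-2.55, 2.55]. Speed limits (rad/s): [2.57, 2.57, 3.14, 3.14, 3.14, 3.14].

### API

Orientations are given as a rotation vector (axis times angle).
In Python, from workcell import read_state, vision, ticket gives the robot as it stands. The module is installed in compiled form; this text tells all that it offers.
- The arm moves only by the tool jog_arm, never from a script. Its arguments are lists of equal length, an entry for each row: "turn": the turn, a rotation vector about the tool's x, y, z in rad, a list of three; "delta_pos": the shift along the tool's x, y, z in m, a list of three; "gripper": the finger opening in m, from 0 to 0.0854. In form: {"turn": [[rx, ry, rz], ...], "delta_pos": [[dx, dy, dz], ...], "gripper": [gripper, ...]}. A call has 1 to 20 rows; each row shifts and turns the commanded pose from where the row before left it, along the tool's axes as they then stand; what a row does not reach is not made up. A row lasts 1/12 s, in which the tool goes at most 41.7 mm and 7.16 degrees, less where a joint would pass 70% of its speed; a pose out of reach is approached as far as the arm can. A call with a gripper value outside its range is refused whole. The fingers move at their own pace and stop on an object; "grip_force" is the grip in N (left out, the last holds). Time passes only in rows, so rows that do not move let the fingers close. It gives the time, the measured TCP pose, the force, the opening and the grip force at its end, in the units of the state.
- read_state(): the state, without advancing time (a new reading comes with each control period).
- vision.read_camera(name): name is "scene" or "side" or "wrist"; returns the picture (420x560x3 uint8, red, green, blue); there is no depth.
- vision.calibration(name): a dict with "vfov" (degrees; the focal length in pixels is half the picture's height over the tangent of half this angle, whatever the lens; pixels are square), "cx", "cy" (the principal point, pixels), "R" (3x3) and "t" (3): a world point X has camera coordinates R X + t; the wrist camera has in their place "mount" (4x4, takes a point from camera to tool coordinates, whose origin is the TCP and whose axes are the flange's). Camera axes: x right, y down, z forward; pixel columns grow to the right and rows downward; lengths in m; the calibration is good to about 2 mm. A picture is of the moment at which its call begins: read the wrist's pose just before it. calibration takes no time and is no camera call.
- ticket.finish_job(): hands the job in; it is judged then, once.
The state is a dict: "time": time; "q": joint angles; "joint_vel": joint speeds; "joint_torque": joint torques, N m; "tool_pos": TCP position; "tcp_rot": TCP orientation; "wrist_force": force on the tool from outside, world axes, zero at the start; "torque": the same for the moment, N m; "width": opening from 0.0 (shut) to 1.0 (fully open); "grip_force": force on a finger pad.
Only numpy, scipy, OpenCV 4.12 (cv2) and the standard library are available. Lean on these libraries where they do the work, as an engineer would, in place of code of your own. Each camera call takes 0.05 s, during which the arm holds its last target. There are 200 camera calls.

## Working session

There is one attempt and no reset: what is moved stays moved. The work goes in short steps, Python scripts to look and compute and a tool call to move; the robot and the scene stay as the last step left them, time stands still between calls to the robot, and variables do not carry over. Pictures are saved under pics/ and viewed, at most 10 in all, crops included, and the job is handed in when it is done.

Besides the shell and the picture viewer there is one more tool, called in YAML: its name, and indented under it one key for each argument. jog_arm: Moves the arm, as the interface text tells. Its arguments: {"type":"object","properties":{"turn":{"type":"array","items":{"type":"array","items":{"type":"number"}}},"delta_pos":{"type":"array","items":{"type":"array","items":{"type":"number"}}},"gripper":{"type":"array","items":{"type":"number"}},"grip_force":{"type":"number"}},"required":["turn","delta_pos","gripper"]}

```bash
mkdir -p pics; python3 - <<'E'
from workcell import read_state, vision, ticket
import cv2,json,numpy as np
s=read_state();print(s)
for n in ["scene","side","wrist"]:
    print(n,vision.calibration(n))
ims=[vision.read_camera(n) for n in ["scene","side"]]
for n,i in zip(["scene","side"],ims):
    cv2.imwrite(f"pics/{n}0.png",cv2.resize(i[:,:,::-1],(800,600),interpolation=cv2.INTER_CUBIC))
E
```

```text
{'time': 0.0, 'q': array([ 1.20009603e+00,  2.64765100e-01,  1.60538623e+00,  1.76547560e-05,
        1.27366409e+00, -3.69314879e-02]), 'joint_vel': array([ 7.16498962e-06,  5.12907672e-04,  5.27073158e-04,  9.11102465e-04,
        1.55498631e-03, -2.31170809e-03]), 'joint_torque': array([ 4.47695429e-04, -5.15125501e+01, -3.67317367e+01, -3.32415209e-05,
        1.29779390e-02,  3.18050081e-05]), 'tool_pos': array([0.2208877 , 0.63706804, 0.22994735]), 'tcp_rot': array([-0.52178288, -3.09748364,  0.00341337]), 'wrist_force': array([ 0.55455901, -0.10210496, -0.01366235]), 'torque': array([0.0126413 , 0.03472986, 0.02440646]), 'grip_force': 0.0, 'width': 1.002953882940826}
scene {'vfov': 48.63135845379545, 'cx': 288.8988662083381, 'cy': 211.68247664396606, 'R': array([[ 0.97043983,  0.24097953,  0.01324408],
       [ 0.18918603, -0.72549685, -0.66171214],
       [-0.14985054,  0.64465741, -0.749641  ]]), 't': array([-0.51393597, -0.02050234,  1.23483461])}
side {'vfov': 56.983200331598304, 'cx': 280.1344874488573, 'cy': 202.9104760740406, 'R': array([[-0.99934013,  0.03596797,  0.00506133],
       [ 0.0233371 ,  0.74258983, -0.66933977],
       [-0.02783329, -0.66877997, -0.7429392 ]]), 't': array([0.53959767, 0.04412461, 1.05128699])}
wrist {'vfov': 67.40331843443505, 'cx': 278.20109668344963, 'cy': 210.74742431914325, 'mount': array([[-1.28221308e-04, -9.58663809e-01, -2.84541184e-01,
         7.24080665e-02],
       [ 9.99999840e-01,  3.36910639e-05, -5.64135179e-04,
        -7.38224051e-04],
       [ 5.50402475e-04, -2.84541211e-01,  9.58663651e-01,
        -1.42814444e-01],
       [ 0.00000000e+00,  0.00000000e+00,  0.00000000e+00,
         1.00000000e+00]])}
```

View pics/scene0.png

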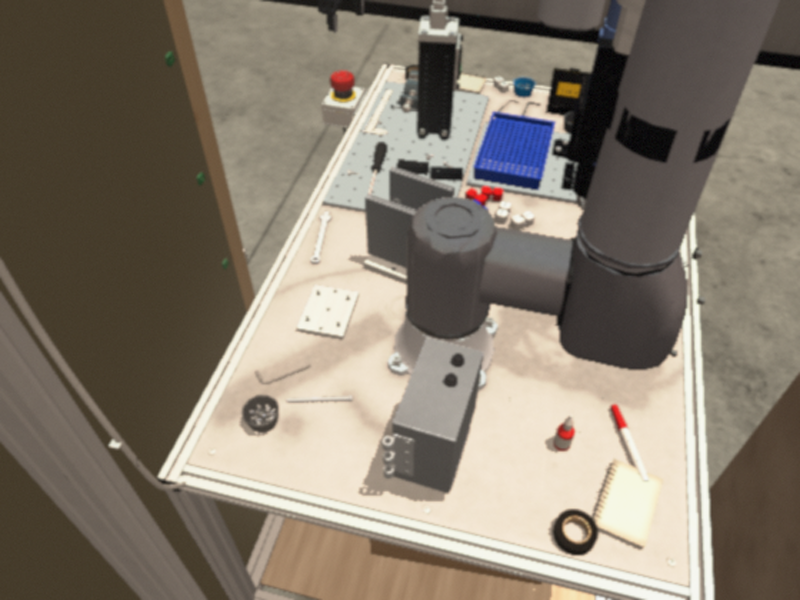

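View pics/side0.png

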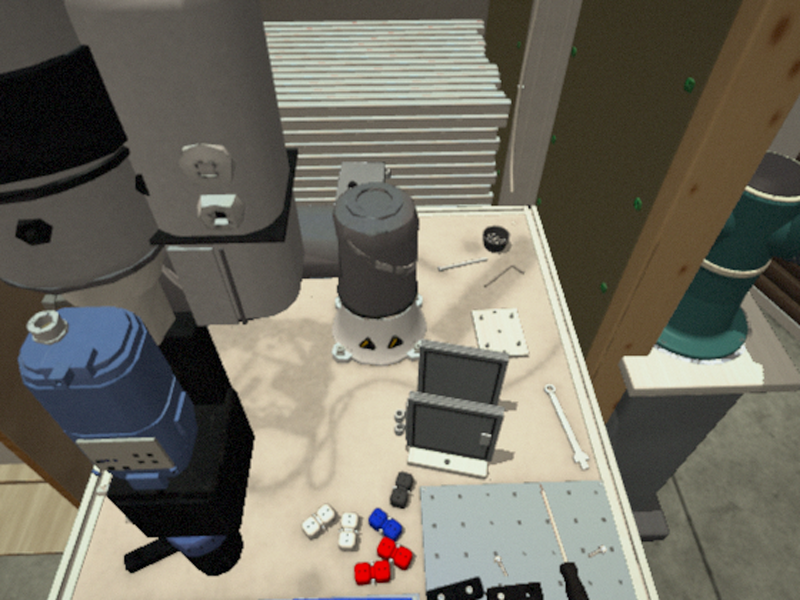

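The scene view shows the junction box at about (440,415) with its knuckles at (390,455), and the parked cobot base behind it. The side view shows the rack at about (455,430). The nearer panel has knuckles at (399,420), so it is the door. The small empty plate at (500,330) is the decoy.

```bash
cat > h.py <<'E'
from workcell import read_state, vision
import numpy as np, cv2
from scipy.spatial.transform import Rotation as Ro
def cam(n,s=None):
    c=vision.calibration(n); f=210/np.tan(np.radians(c["vfov"]/2))
    if n=="wrist":
        s=s or read_state(); T=np.eye(4);T[:3,:3]=Ro.from_rotvec(s["tcp_rot"]).as_matrix();T[:3,3]=s["tool_pos"]
        W=np.linalg.inv(T@c["mount"]); return W[:3,:3],W[:3,3],f,c["cx"],c["cy"]
    return np.array(c["R"]),np.array(c["t"]),f,c["cx"],c["cy"]
def proj(k,X):
    R,t,f,cx,cy=k; p=np.atleast_2d(X)@R.T+t; return np.c_[f*p[:,0]/p[:,2]+cx,f*p[:,1]/p[:,2]+cy]
def back(k,u,v,z):
    R,t,f,cx,cy=k; d=R.T@np.array([(u-cx)/f,(v-cy)/f,1]); C=-R.T@t; return C+d*(z-C[2])/d[2]
E
python3 - <<'E'
from h import *
k=cam("side"); q=.7
for n,u,v,z in [("doortop L near",407,401,.156),("doortop R near",500,410,.156),("plate near L",407,466,.016),("plate near R",488,475,.016),("cover topL",420,345,.156),("cover topR",507,355,.156)]: print(n,back(k,u*q,v*q,z).round(3))
k=cam("scene")
for n,u,v,z in [("boxtop near L",397,412,.176),("near R",448,438,.176),("far L",424,338,.176),("far R",482,350,.176),("knuckle top",389,440,.1485)]: print(n,back(k,u*q,v*q,z).round(3))
for n,b in [("scene",(240,225,370,355)),("side",(255,225,385,355))]:
    i=vision.read_camera(n)[b[1]:b[3],b[0]:b[2],::-1]
    cv2.imwrite(f"pics/{n}1.png",cv2.resize(i,(590,590),interpolation=cv2.INTER_CUBIC))
E
```

```text
doortop L near [0.541 0.265 0.156]
doortop R near [0.418 0.283 0.156]
plate near L [0.54  0.293 0.016]
plate near R [0.421 0.311 0.016]
cover topL [0.518 0.173 0.156]
cover topR [0.394 0.195 0.156]
boxtop near L [ 0.565 -0.238  0.176]
near R [ 0.638 -0.259  0.176]
far L [ 0.571 -0.11   0.176]
far R [ 0.655 -0.11   0.176]
knuckle top [ 0.561 -0.265  0.148]
```

View pics/scene1.png

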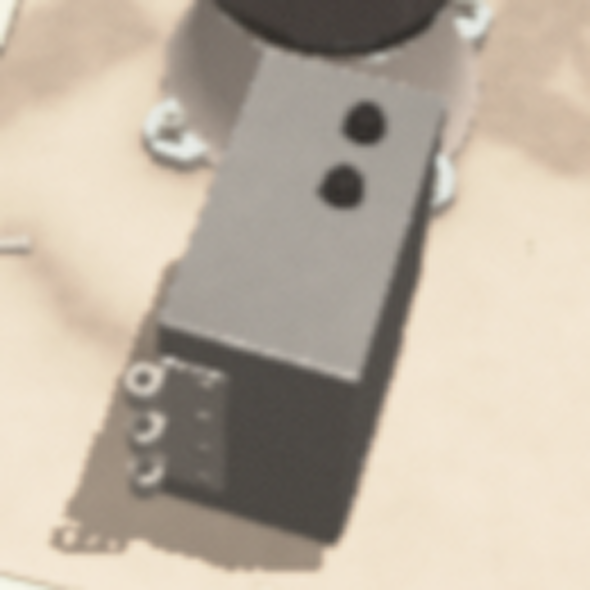

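View pics/side1.png

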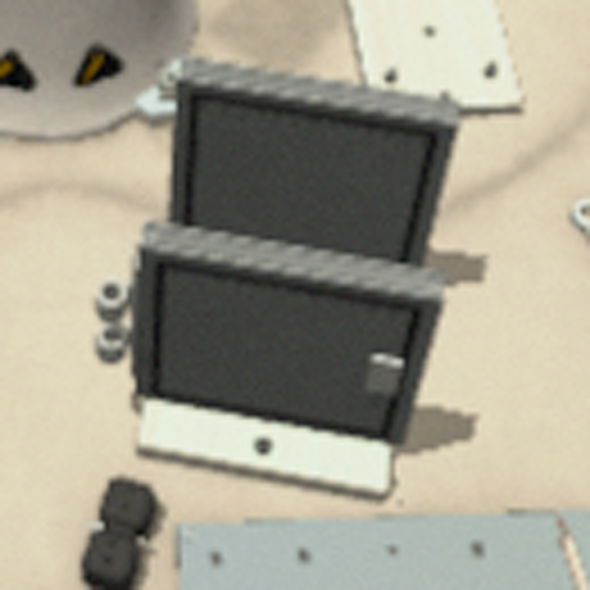

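The crops show the box's top corners at (265,52), (443,105), (357,380) and (160,322), with its knuckle holes near (143,378), (148,425) and (149,468). The door's top corners are near (153,226), (442,278), (440,297) and (140,250), with its knuckle holes at (112,292) and (112,338).

```bash
cat > fit.py <<'E'
from h import *
from scipy.optimize import least_squares
def fit(k,M,px,x0):
    M=np.array(M);px=np.array(px,float)
    def P(p): c,s=np.cos(p[2]),np.sin(p[2]); return np.c_[p[0]+c*M[:,0]-s*M[:,1],p[1]+s*M[:,0]+c*M[:,1],M[:,2]]
    r=least_squares(lambda p:(proj(k,P(p))-px).ravel(),x0,loss="soft_l1")
    return r.x,(proj(k,P(r.x))-px).round(1)
E
python3 - <<'E'
from fit import *
s=130/590
px=np.array([(265,52),(443,105),(357,380),(160,322),(143,378),(148,425),(149,468)])*s+[240,225]-.4
M=[(-.0425,.075,.176),(.0425,.075,.176),(.0425,-.075,.176),(-.0425,-.075,.176)]+[(-.0445,-.0863,z) for z in (.1485,.1095,.0705)]
b,r=fit(cam("scene"),M,px,[.6,-.2,0]);print(b,r.tolist())
c,sn=np.cos(b[2]),np.sin(b[2]);print("bore",b[0]+c*-.0445+sn*.0863,b[1]-.0445*sn-c*.0863)
px=np.array([(153,226),(442,278),(440,297),(140,250),(112,292),(112,338)])*s+[255,225]-.4
M=[(.065,-.007,.156),(-.065,-.007,.156),(-.065,.007,.156),(.065,.007,.156),(.0763,.007,.114),(.0763,.007,.075)]
d,r=fit(cam("side"),M,px,[.48,.27,0]);print(d,r.tolist())
R=Ro.from_rotvec(read_state()["tcp_rot"]).as_matrix();print(R.round(3))
E
```

```text
[ 0.61001013 -0.18304909 -0.06656682] [[0.0, -1.0], [1.3, -2.2], [0.5, 0.2], [-0.7, 0.2], [0.2, 0.3], [-0.6, 0.2], [-0.5, 0.3]]
bore 0.5598682077669128 -0.26619792391296787
[ 0.47601925  0.27093182 -0.23097813] [[-2.0, -1.0], [1.4, -0.8], [1.3, 1.4], [-0.5, -0.1], [-0.1, 0.6], [-0.2, -0.1]]
[[-0.945  0.328 -0.001]
 [ 0.328  0.945 -0.001]
 [ 0.    -0.001 -1.   ]]
```

jog_arm:
  turn:
    - [0, 0, 0]
    - [0, 0, 0]
    - [0, 0, 0]
    - [0, 0, 0]
    - [0, 0, 0]
    - [0, 0, 0]
    - [0, 0, 0]
    - [0, 0, 0]
    - [0, 0, 0]
    - [0, 0, 0]
    - [0, 0, 0]
    - [0, 0, 0]
    - [0, 0, 0]
    - [0, 0, 0]
    - [0, 0, -0.08]
    - [0, 0, -0.08]
    - [0, 0, 0]
    - [0, 0, 0]
  delta_pos:
    - [-0.0258, -0.0187, 0]
    - [-0.0258, -0.0187, 0]
    - [-0.0258, -0.0187, 0]
    - [-0.0258, -0.0187, 0]
    - [-0.0258, -0.0187, 0]
    - [-0.0258, -0.0187, 0]
    - [-0.0258, -0.0187, 0]
    - [-0.0258, -0.0187, 0]
    - [-0.0258, -0.0187, 0]
    - [-0.0258, -0.0187, 0]
    - [-0.0258, -0.0187, 0]
    - [-0.0258, -0.0187, 0]
    - [-0.0258, -0.0187, 0]
    - [-0.0258, -0.0187, 0]
    - [0, 0, 0]
    - [0, 0, 0]
    - [0, 0, 0]
    - [0, 0, 0]
  gripper: [0.085, 0.085, 0.085, 0.085, 0.085, 0.085, 0.085, 0.085, 0.085, 0.085, 0.085, 0.085, 0.085, 0.085, 0.085, 0.085, 0.085, 0.085]
  grip_force: 80

```text
time: 1.7
tool_pos: [0.4766, 0.2718, 0.2311]
tcp_rot: [-0.277, -3.129, 0.0]
wrist_force: [0.3, 0.4, 0.4]
width: 0.994
grip_force: 0.0
```

```bash
python3 - <<'E'
from h import *
s=read_state();print(s["tool_pos"],s["tcp_rot"],s["wrist_force"],s["time"])
i=vision.read_camera("wrist")
cv2.imwrite("pics/w1.png",cv2.resize(i[:,:,::-1],(800,600),interpolation=cv2.INTER_CUBIC))
np.save("w1.npy",np.r_[s["tool_pos"],s["tcp_rot"]])
k=cam("side")
for u,v in [(335,345),(425,345),(378,360)]:print(back(k,u*.7,v*.7,0.01).round(3))
E
```

```text
[0.47658438 0.27184496 0.23111562] [-2.76588873e-01 -3.12905909e+00  1.79508278e-04] [0.31296738 0.40099138 0.3675826 ] 1.7
[0.658 0.061 0.01 ]
[0.498 0.066 0.01 ]
[0.582 0.096 0.01 ]
```

View pics/w1.png

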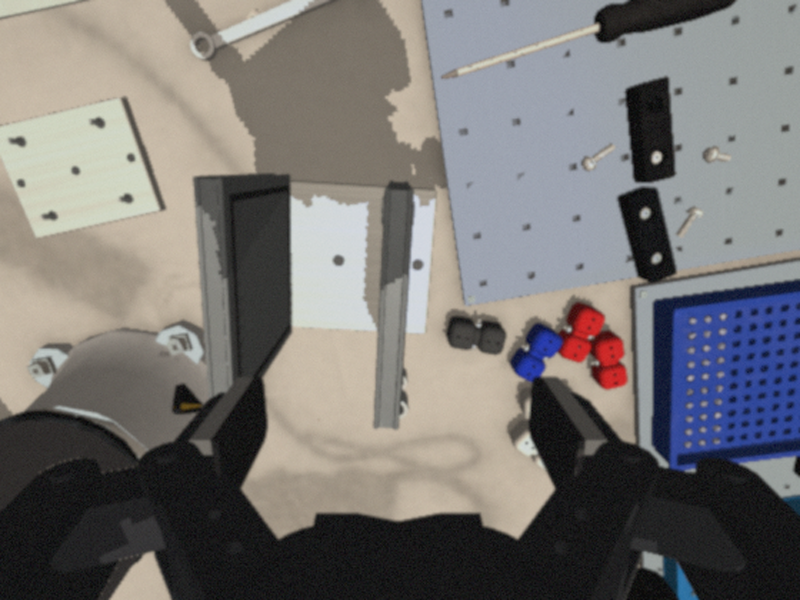

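The wrist view shows the door's top edge running from (387,184)/(411,184) down to (374,427)/(398,427), with the cover at left, from (222,178). The black dumb-bell is an unrelated part.

```bash
python3 - <<'E'
from fit import *
w=np.load("w1.npy"); k=cam("wrist",{"tool_pos":w[:3],"tcp_rot":w[3:]})
px=np.array([(388,184),(411,184),(374,427),(398,427)])*.7-.15
M=[(-.065,-.007,.156),(-.065,.007,.156),(.065,-.007,.156),(.065,.007,.156)]
d,r=fit(k,M,px,[.48,.27,-.17]);print(d,r.tolist())
R=Ro.from_rotvec(w[3:]).as_matrix();print("tool yaw",np.arctan2(-R[0,1],R[1,1]),"delta tool",R.T@(np.array([d[0],d[1],.156])-w[:3]))
E
```

```text
[ 0.47550374  0.26818471 -0.2293367 ] [[-2.9, -0.7], [1.8, 0.5], [-0.4, -0.3], [0.5, 0.5]]
tool yaw -0.1763289333223214 delta tool [ 0.00039765 -0.00378231  0.07511629]
```

jog_arm:
  turn:
    - [0, 0, 0.053]
    - [0, 0, 0]
    - [0, 0, 0]
    - [0, 0, 0]
    - [0, 0, 0]
    - [0, 0, 0]
    - [0, 0, 0]
    - [0, 0, 0]
    - [0, 0, 0]
  delta_pos:
    - [0.0005, -0.0037, 0]
    - [0, 0, 0.025]
    - [0, 0, 0.025]
    - [0, 0, 0.025]
    - [0, 0, 0.02]
    - [0, 0, 0.01]
    - [0, 0, 0.006]
    - [0, 0, 0]
    - [0, 0, 0]
  gripper: [0.085, 0.085, 0.085, 0.06, 0.06, 0.05, 0.04, 0.03, 0.03]

```text
time: 2.5
tool_pos: [0.476, 0.269, 0.1211]
tcp_rot: [0.355, 3.121, 0.001]
wrist_force: [-0.4, -0.3, -0.6]
width: 0.348
grip_force: 0.0
```

```bash
python3 - <<'E'
from h import *
s=read_state();print(s["tool_pos"],s["tcp_rot"],s["wrist_force"],s["width"])
i=vision.read_camera("wrist")
cv2.imwrite("pics/w2.png",cv2.resize(i[:,:,::-1],(800,600),interpolation=cv2.INTER_CUBIC))
np.save("w2.npy",np.r_[s["tool_pos"],s["tcp_rot"]])
E
```

```text
[0.47599188 0.2690018  0.12107697] [3.55425676e-01 3.12050270e+00 8.91966789e-04] [-0.41223116 -0.32301564 -0.56639733] 0.348382409683401
```

View pics/w2.png

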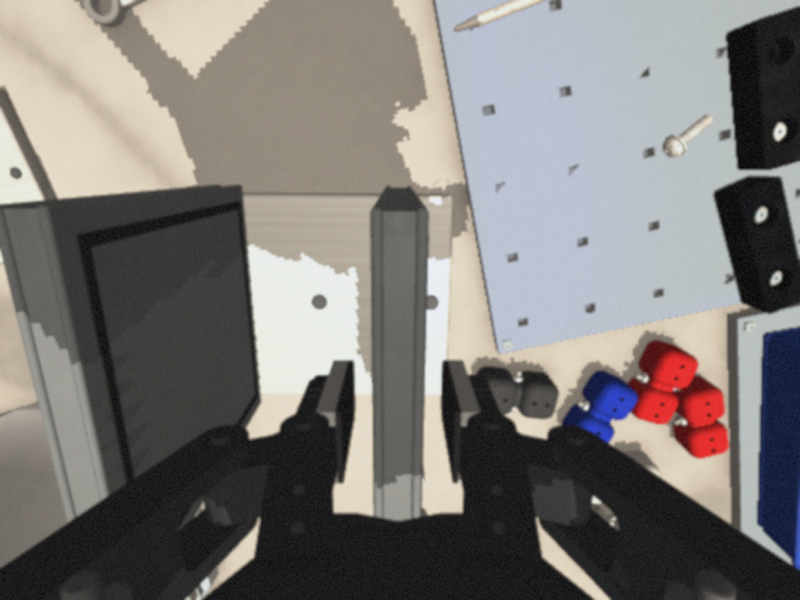

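The door's top edge is centred between the pads (centre column about 399, pads' middle about 398) and parallel to them, with its near end at row 208. I'll close the gripper.

jog_arm:
  turn:
    - [0, 0, 0]
    - [0, 0, 0]
    - [0, 0, 0]
    - [0, 0, 0]
    - [0, 0, 0]
    - [0, 0, 0]
  delta_pos:
    - [0, 0, 0]
    - [0, 0, 0]
    - [0, 0, 0]
    - [0, 0, 0]
    - [0, 0, 0]
    - [0, 0, 0]
  gripper: [0.01, 0.01, 0.01, 0.01, 0.01, 0.01]
  grip_force: 90

```text
time: 3.05
tool_pos: [0.4768, 0.2691, 0.1221]
tcp_rot: [0.355, 3.119, 0.003]
wrist_force: [-0.3, 0.4, 6.1]
width: 0.15
grip_force: 88.8
```

```bash
python3 - <<'E'
from fit import *
s=read_state();print(s["tool_pos"],s["tcp_rot"],s["wrist_force"],s["torque"],s["width"],s["grip_force"])
w=np.load("w2.npy"); k=cam("wrist",{"tool_pos":w[:3],"tcp_rot":w[3:]})
for u,v in [(371,208),(428,208),(374,500),(422,500)]: print((Ro.from_rotvec(w[3:]).as_matrix().T@(back(k,u*.7-.15,v*.7-.15,.156)-w[:3])).round(4))
E
```

```text
[0.47678479 0.26910206 0.12214112] [3.55241247e-01 3.11866521e+00 2.80436646e-03] [-0.29648997  0.35126081  6.06408618] [-0.09041952  0.04050523  0.02768456] 0.150144635778556 88.82593989372253
[ 0.0634 -0.0071 -0.035 ]
[ 0.0634  0.0064 -0.035 ]
[-0.0192 -0.0076 -0.0349]
[-0.0192  0.0062 -0.0349]
```

jog_arm:
  turn:
    - [0, 0, 0]
    - [0, 0, 0]
    - [0, 0, 0]
    - [0, 0, 0]
    - [0, 0, 0]
    - [0, 0, 0]
    - [0, 0, 0]
    - [0, 0, 0]
    - [0, 0, 0]
    - [0, 0, 0]
    - [0, 0, 0]
    - [0, 0, 0]
    - [0, 0, 0]
  delta_pos:
    - [0, 0, -0.004]
    - [0, 0, -0.006]
    - [0, 0, -0.008]
    - [0, 0, -0.01]
    - [0, 0, -0.015]
    - [0, 0, -0.02]
    - [0, 0, -0.025]
    - [0, 0, -0.025]
    - [0, 0, -0.025]
    - [0, 0, -0.02]
    - [0, 0, -0.015]
    - [0, 0, 0]
    - [0, 0, 0]
  gripper: [0.01, 0.01, 0.01, 0.01, 0.01, 0.01, 0.01, 0.01, 0.01, 0.01, 0.01, 0.01, 0.01]

```text
time: 4.13
tool_pos: [0.4758, 0.2686, 0.2946]
tcp_rot: [0.355, 3.12, 0.002]
wrist_force: [-0.1, -0.3, -3.8]
width: 0.15
grip_force: 88.2
```

```bash
cat > plan.py <<'E'
from h import *
def plan(wps,s=None):  # wps: (x,y,z,yaw,n rows); prints rows
    s=s or read_state(); R=Ro.from_rotvec(s["tcp_rot"]); R0=R.as_matrix(); p=np.array(s["tool_pos"]); y=np.arctan2(-R0[0,1],R0[1,1])
    mk=lambda y:np.array([[-np.cos(y),-np.sin(y),0],[-np.sin(y),np.cos(y),0],[0,0,-1]]) 
    T=[];D=[]
    for x,yy,z,w,n in wps:
        q=np.array([x,yy,z]); 
        for i in range(n):
            D.append((mk(y).T@((q-p)/(n-i))).round(4).tolist()); dy=(w-y)/(n-i); T.append([0,0,round(-dy,4)])
            p=p+mk(y)@np.array(D[-1]); y=y-T[-1][2]
    print("turn",T);print("dp",D);print(len(T),p,y)
E
python3 - <<'E'
from plan import *
s=read_state();print(s["tool_pos"],s["tcp_rot"],s["wrist_force"],s["torque"],s["width"],s["grip_force"],s["time"])
plan([(.40,.10,.297,-.6,8),(.40,-.03,.297,-.7,5),(.43,-.262,.297,-.067,7)])
E
```

```text
[0.4758154  0.26861356 0.29464478] [3.55260347e-01 3.11954248e+00 1.85168216e-03] [-0.09813691 -0.34167783 -3.79786081] [0.04085747 0.02770354 0.00892685] 0.15016517442727326 88.24921131134033 4.1333
turn [[0, 0, np.float64(0.0467)], [0, 0, np.float64(0.0466)], [0, 0, np.float64(0.0467)], [0, 0, np.float64(0.0466)], [0, 0, np.float64(0.0467)], [0, 0, np.float64(0.0466)], [0, 0, np.float64(0.0467)], [0, 0, np.float64(0.0466)], [0, 0, np.float64(0.02)], [0, 0, np.float64(0.02)], [0, 0, np.float64(0.02)], [0, 0, np.float64(0.02)], [0, 0, np.float64(0.02)], [0, 0, np.float64(-0.0904)], [0, 0, np.float64(-0.0904)], [0, 0, np.float64(-0.0904)], [0, 0, np.float64(-0.0904)], [0, 0, np.float64(-0.0905)], [0, 0, np.float64(-0.0904)], [0, 0, np.float64(-0.0905)]]
dp [[0.0045, -0.0227, -0.0003], [0.0034, -0.0228, -0.0003], [0.0024, -0.023, -0.0003], [0.0013, -0.0231, -0.0003], [0.0002, -0.0231, -0.0003], [-0.0009, -0.0231, -0.0003], [-0.0019, -0.023, -0.0003], [-0.003, -0.0229, -0.0003], [-0.0147, -0.0215, 0.0], [-0.0151, -0.0212, 0.0], [-0.0155, -0.0208, 0.0], [-0.016, -0.0205, 0.0], [-0.0163, -0.0203, 0.0], [-0.0246, -0.0226, 0.0], [-0.0225, -0.0247, 0.0], [-0.0202, -0.0266, 0.0], [-0.0177, -0.0284, 0.0], [-0.015, -0.0298, 0.0], [-0.0123, -0.0311, 0.0], [-0.0095, -0.0321, 0.0]]
20 [ 0.43003353 -0.26203707  0.29704478] -0.06698614025794555
```

jog_arm:
  turn:
    - [0, 0, 0.0467]
    - [0, 0, 0.0467]
    - [0, 0, 0.0467]
    - [0, 0, 0.0467]
    - [0, 0, 0.0467]
    - [0, 0, 0.0467]
    - [0, 0, 0.0467]
    - [0, 0, 0.0467]
    - [0, 0, 0.02]
    - [0, 0, 0.02]
    - [0, 0, 0.02]
    - [0, 0, 0.02]
    - [0, 0, 0.02]
    - [0, 0, -0.0904]
    - [0, 0, -0.0904]
    - [0, 0, -0.0904]
    - [0, 0, -0.0904]
    - [0, 0, -0.0904]
    - [0, 0, -0.0904]
    - [0, 0, -0.0904]
  delta_pos:
    - [0.0045, -0.0227, 0]
    - [0.0034, -0.0228, 0]
    - [0.0024, -0.023, 0]
    - [0.0013, -0.0231, 0]
    - [0.0002, -0.0231, 0]
    - [-0.0009, -0.0231, 0]
    - [-0.0019, -0.023, 0]
    - [-0.003, -0.0229, 0]
    - [-0.0147, -0.0215, 0]
    - [-0.0151, -0.0212, 0]
    - [-0.0155, -0.0208, 0]
    - [-0.016, -0.0205, 0]
    - [-0.0163, -0.0203, 0]
    - [-0.0246, -0.0226, 0]
    - [-0.0225, -0.0247, 0]
    - [-0.0202, -0.0266, 0]
    - [-0.0177, -0.0284, 0]
    - [-0.015, -0.0298, 0]
    - [-0.0123, -0.0311, 0]
    - [-0.0095, -0.0321, 0]
  gripper: [0.01, 0.01, 0.01, 0.01, 0.01, 0.01, 0.01, 0.01, 0.01, 0.01, 0.01, 0.01, 0.01, 0.01, 0.01, 0.01, 0.01, 0.01, 0.01, 0.01]

```text
time: 5.8
tool_pos: [0.4282, -0.2632, 0.291]
tcp_rot: [-0.1, -3.137, -0.003]
wrist_force: [0.7, -0.1, -3.6]
width: 0.153
grip_force: 88.7
```

```bash
python3 - <<'E'
from plan import *
s=read_state();print(s["tool_pos"],s["tcp_rot"],s["wrist_force"],s["width"],s["time"])
plan([(.43,-.2645,.150,-.067,8)])
E
```

```text
[ 0.42821134 -0.2631853   0.29101779] [-0.09974813 -3.13675482 -0.00339038] [ 0.68455699 -0.06674902 -3.62819018] 0.1525205620421736 5.8
turn [[0, 0, np.float64(0.0004)], [0, 0, np.float64(0.0004)], [0, 0, np.float64(0.0004)], [0, 0, np.float64(0.0004)], [0, 0, np.float64(0.0005)], [0, 0, np.float64(0.0004)], [0, 0, np.float64(0.0005)], [0, 0, np.float64(0.0004)]]
dp [[-0.0002, -0.0001, 0.0176], [-0.0002, -0.0002, 0.0176], [-0.0002, -0.0001, 0.0176], [-0.0003, -0.0002, 0.0176], [-0.0002, -0.0001, 0.0177], [-0.0003, -0.0002, 0.0176], [-0.0002, -0.0001, 0.0177], [-0.0003, -0.0002, 0.0176]]
8 [ 0.43002923 -0.26450642  0.15001779] -0.06698155966911623
```

jog_arm:
  turn:
    - [0, 0, 0.003]
    - [0, 0, 0]
    - [0, 0, 0]
    - [0, 0, 0]
    - [0, 0, 0]
    - [0, 0, 0]
    - [0, 0, 0]
    - [0, 0, 0]
    - [0, 0, 0]
    - [0, 0, 0]
    - [0, 0, 0]
  delta_pos:
    - [0, 0, 0.02]
    - [0, 0, 0.022]
    - [0, 0, 0.022]
    - [0, 0, 0.022]
    - [0, 0, 0.022]
    - [0, 0, 0.022]
    - [0, 0, 0.016]
    - [-0.008, 0, 0.008]
    - [-0.008, 0, 0]
    - [-0.008, 0, 0]
    - [0, 0, 0]
  gripper: [0.01, 0.01, 0.01, 0.01, 0.01, 0.01, 0.01, 0.01, 0.01, 0.01, 0.01]

```text
time: 6.72
tool_pos: [0.4564, -0.2647, 0.1406]
tcp_rot: [0.11, 3.136, -0.002]
wrist_force: [0.1, 0.2, -2.8]
width: 0.154
grip_force: 89.5
```

```bash
python3 - <<'E'
from plan import *
s=read_state();print(s["tool_pos"],s["tcp_rot"],s["wrist_force"],s["torque"],s["time"])
np.save("w3.npy",np.r_[s["tool_pos"],s["tcp_rot"]])
i=vision.read_camera("scene");cv2.imwrite("pics/s3f.png",i[:,:,::-1])
a=cv2.resize(i[255:365,220:310,::-1],(491,600),interpolation=cv2.INTER_CUBIC)
cv2.imwrite("pics/s3.png",a)
i=vision.read_camera("wrist");cv2.imwrite("pics/w3.png",cv2.resize(i[:,:,::-1],(800,600),interpolation=cv2.INTER_CUBIC))
E
```

```text
[ 0.45641504 -0.2647239   0.14063182] [ 1.09792466e-01  3.13635651e+00 -2.35043371e-03] [ 0.07099433  0.1622586  -2.76401912] [-0.05890417 -0.00452211 -0.03054628] 6.7167
```

View pics/s3.png

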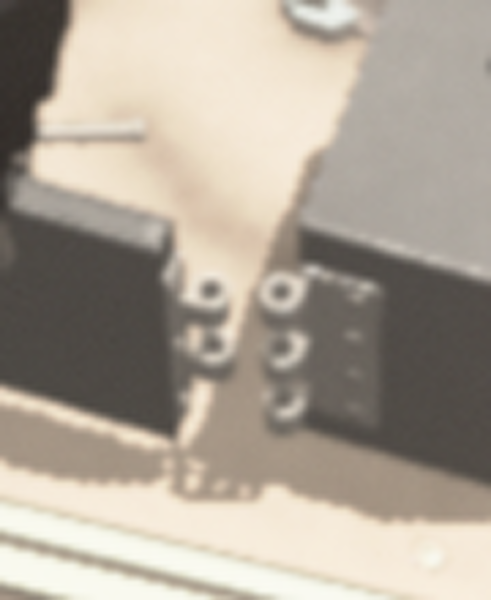

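View pics/w3.png

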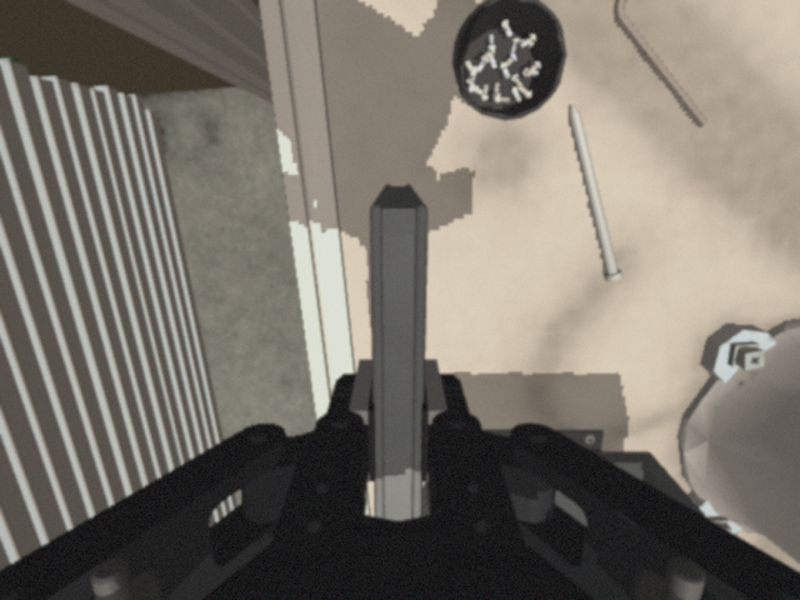

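The scene crop shows the door's hole tops at (211,291) and (212,345), and the box's at (282,291), (286,347) and (288,402). The wrist view shows the door unchanged in the grip (end row 208).

```bash
python3 - <<'E'
from plan import *
w=np.load("w3.npy");zm=w[2]-.0361;k=cam("scene")
g=lambda u,v,z:back(k,220+u/5.455-.4,255+v/5.455-.4,z)
for u,v,z in [(211,291,zm+.028),(212,345,zm-.011)]:print("door",g(u,v,z))
for u,v,z in [(282,291,.1485),(286,347,.1095),(288,402,.0705)]:print("box",g(u,v,z))
R=Ro.from_rotvec(w[3:]).as_matrix();print(R.round(4),np.arctan2(-R[0,1],R[1,1]))
p=w[:3]+R@[-.0016-.0763,.0066,0];print("door bore kin",p)
# predicted pixels of box axis line/ door for check, enlarge
i=cv2.imread("pics/s3f.png")[300:335,248:280]
cv2.imwrite("pics/s3z.png",cv2.resize(i,None,fx=16,fy=16,interpolation=cv2.INTER_LANCZOS4))
E
```

```text
door [ 0.53296802 -0.26310705  0.13253182]
door [ 0.53187233 -0.263093    0.09353182]
box [ 0.55964584 -0.26568194  0.1485    ]
box [ 0.56046727 -0.26555822  0.1095    ]
box [ 0.56093602 -0.26656617  0.0705    ]
[[-0.9975  0.0699  0.0033]
 [ 0.0699  0.9976 -0.0016]
 [-0.0034 -0.0014 -1.    ]] -0.06998649156534831
door bore kin [ 0.53458545 -0.26358717  0.1408848 ]
```

View pics/s3z.png

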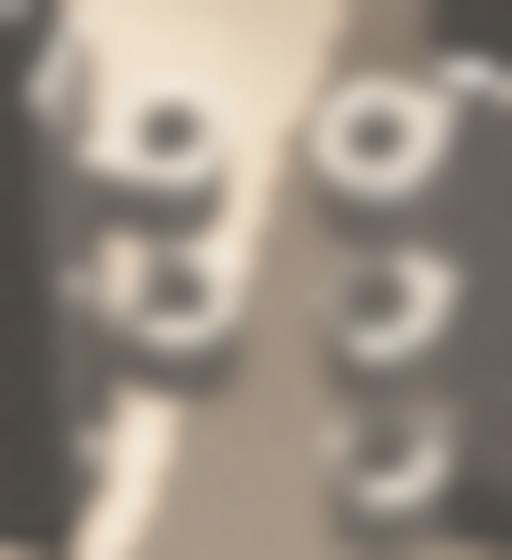

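The enlarged view shows the door's holes at (168,131) and (175,290), and the box's at (376,134), (377,297) and (390,455).

```bash
python3 - <<'E'
from plan import *
w=np.load("w3.npy");zm=w[2]-.0361;k=cam("scene")
g=lambda u,v,z:back(k,248+u/16-.47,300+v/16-.47,z)
for u,v,z in [(168,131,zm+.028),(175,290,zm-.011),(164,136,zm+.028)]:print("door",g(u,v,z))
for u,v,z in [(376,134,.1485),(377,297,.1095),(390,455,.0705),(379,138,.1485)]:print("box",g(u,v,z))
s=read_state();s["tool_pos"]=w[:3];s["tcp_rot"]=w[3:]
x,y,z=w[:3]
plan([(x,y-.0028,.137,-.068,3),(x+.0265,y-.0028-.0018*0,.137,-.068,10)],s)
E
```

```text
door [ 0.5323675  -0.26275471  0.13253182]
door [ 0.53176268 -0.26269275  0.09353182]
door [ 0.53209683 -0.26351777  0.13253182]
box [ 0.55914248 -0.26572277  0.1485    ]
box [ 0.55864835 -0.2657609   0.1095    ]
box [ 0.55980142 -0.26612287  0.0705    ]
box [ 0.55962146 -0.2661436   0.1485    ]
turn [[0, 0, np.float64(-0.0007)], [0, 0, np.float64(-0.0006)], [0, 0, np.float64(-0.0007)], [0, 0, np.float64(0.0)], [0, 0, np.float64(0.0)], [0, 0, np.float64(0.0)], [0, 0, np.float64(0.0)], [0, 0, np.float64(0.0)], [0, 0, np.float64(0.0)], [0, 0, np.float64(0.0)], [0, 0, np.float64(0.0)], [0, 0, np.float64(0.0)], [0, 0, np.float64(0.0)]]
dp [[-0.0001, -0.0009, 0.0012], [-0.0, -0.0009, 0.0012], [-0.0001, -0.001, 0.0012], [-0.0026, 0.0002, 0.0], [-0.0026, 0.0002, 0.0], [-0.0027, 0.0002, 0.0], [-0.0026, 0.0002, 0.0], [-0.0027, 0.0002, 0.0], [-0.0026, 0.0002, 0.0], [-0.0027, 0.0002, 0.0], [-0.0026, 0.0001, 0.0], [-0.0027, 0.0002, 0.0], [-0.0026, 0.0001, 0.0]]
13 [ 0.48288197 -0.26752865  0.13703182] -0.06798649156534829
```

jog_arm:
  turn:
    - [0, 0, 0]
    - [0, 0, 0]
    - [0, 0, 0]
    - [0, 0, 0]
    - [0, 0, 0]
    - [0, 0, 0]
    - [0, 0, 0]
    - [0, 0, 0]
    - [0, 0, 0]
    - [0, 0, 0]
    - [0, 0, 0]
    - [0, 0, 0]
    - [0, 0, 0]
    - [0, 0, 0]
    - [0, 0, 0]
    - [0, 0, 0]
    - [0, 0, 0]
  delta_pos:
    - [0, -0.001, 0.0012]
    - [0, -0.001, 0.0012]
    - [0, -0.0008, 0.0012]
    - [-0.0026, 0.0002, 0]
    - [-0.0026, 0.0002, 0]
    - [-0.0026, 0.0002, 0]
    - [-0.0026, 0.0002, 0]
    - [-0.0026, 0.0002, 0]
    - [-0.0026, 0.0002, 0]
    - [-0.0026, 0.0002, 0]
    - [-0.0026, 0.0002, 0]
    - [-0.0026, 0.0001, 0]
    - [-0.002, 0.0001, 0]
    - [0, 0, 0]
    - [0, 0, 0]
    - [0, 0, 0]
    - [0, 0, 0]
  gripper: [0.01, 0.01, 0.01, 0.01, 0.01, 0.01, 0.01, 0.01, 0.01, 0.01, 0.01, 0.01, 0.01, 0.01, 0.01, 0.01, 0.01]

```text
time: 8.23
tool_pos: [0.4786, -0.2666, 0.1356]
tcp_rot: [-0.111, -3.139, -0.0]
wrist_force: [-0.4, -0.4, -3.6]
width: 0.15
grip_force: 89.5
```

```bash
python3 - <<'E'
from plan import *
s=read_state();print(s["tool_pos"],s["tcp_rot"],s["wrist_force"],s["torque"],s["time"])
np.save("w4.npy",np.r_[s["tool_pos"],s["tcp_rot"]])
i=vision.read_camera("scene");cv2.imwrite("pics/s4f.png",i[:,:,::-1])
i=i[285:343,238:298,::-1]
cv2.imwrite("pics/s4.png",cv2.resize(i,None,fx=10,fy=10,interpolation=cv2.INTER_LANCZOS4))
E
```

```text
[ 0.47861042 -0.26661006  0.13564438] [-1.10959425e-01 -3.13946890e+00 -1.22792091e-04] [-0.3582719  -0.43362063 -3.59616791] [-0.04397997  0.01242906  0.01628243] 8.2333
```

```bash
python3 - <<'E'
from plan import *
P=[]
for _ in range(8):
    vision.read_camera("scene");s=read_state();P.append(np.r_[s["tool_pos"],Ro.from_rotvec(s["tcp_rot"]).as_matrix()[:2,2]])
P=np.array(P);print(P.round(4));m=P.mean(0);print(m)
R=Ro.from_rotvec(s["tcp_rot"]).as_matrix()
b=m[:3]+R@[-.0016-.0763,.0066,.0361];print("kin bore mid",b)
E
```

```text
[[ 4.786e-01 -2.667e-01  1.357e-01 -1.000e-04  0.000e+00]
 [ 4.786e-01 -2.666e-01  1.357e-01 -1.000e-04  0.000e+00]
 [ 4.787e-01 -2.666e-01  1.357e-01 -0.000e+00 -0.000e+00]
 [ 4.787e-01 -2.667e-01  1.357e-01 -0.000e+00 -0.000e+00]
 [ 4.787e-01 -2.667e-01  1.357e-01  0.000e+00 -0.000e+00]
 [ 4.787e-01 -2.667e-01  1.357e-01  0.000e+00 -0.000e+00]
 [ 4.787e-01 -2.667e-01  1.357e-01  1.000e-04 -1.000e-04]
 [ 4.787e-01 -2.667e-01  1.357e-01 -0.000e+00 -0.000e+00]]
[ 4.78680179e-01 -2.66656457e-01  1.35701133e-01 -6.18626836e-06
 -2.02744149e-05]
kin bore mid [ 0.55685154 -0.26557285  0.09960065]
```

View pics/s4.png

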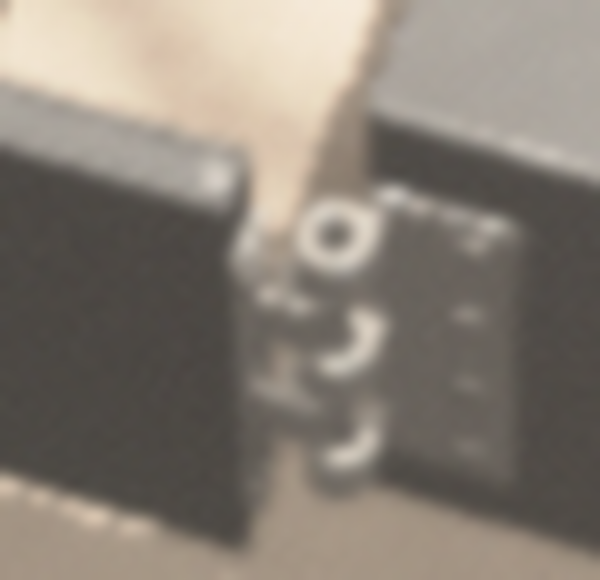

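The last scene crop shows the door's knuckles entering the gaps without contact. The box's top ring is at (338,236) and the door's edge leaf at about (250,270).

jog_arm:
  turn:
    - [0, 0, -0.004]
    - [0, 0, 0]
    - [0, 0, 0]
    - [0, 0, 0]
    - [0, 0, 0]
    - [0, 0, 0]
    - [0, 0, 0]
  delta_pos:
    - [0, -0.0003, -0.0014]
    - [-0.0016, -0.0003, 0]
    - [-0.0016, 0, 0]
    - [-0.0016, 0, 0]
    - [0, 0, 0]
    - [0, 0, 0]
    - [0, 0, 0]
  gripper: [0.01, 0.01, 0.01, 0.01, 0.01, 0.01, 0.01]

```text
time: 9.27
tool_pos: [0.4835, -0.2675, 0.137]
tcp_rot: [-0.105, -3.14, -0.0]
wrist_force: [0.4, -0.1, -3.6]
width: 0.152
grip_force: 89.5
```

```bash
cat > st.py <<'E'
from h import *
P=[]
for _ in range(5):
    i=vision.read_camera("scene");s=read_state();P.append(np.r_[s["tool_pos"]*1000,s["wrist_force"],s["torque"]*10])
print(np.mean(P,0).round(2),s["time"])
cv2.imwrite("pics/last.png",i[:,:,::-1])
E
python3 st.py
```

```text
[ 4.8343e+02 -2.6752e+02  1.3702e+02 -7.0000e-02 -2.0000e-01 -3.9200e+00
 -2.4000e-01  4.0000e-02  2.5000e-01] 9.5167
```

No contact at the target. I'll check x with gentle touches, since 1.5 mm of clearance is expected ahead.

jog_arm:
  turn:
    - [0, 0, 0]
    - [0, 0, 0]
    - [0, 0, 0]
  delta_pos:
    - [-0.001, 0, 0]
    - [0, 0, 0]
    - [0, 0, 0]
  gripper: [0.01, 0.01, 0.01]

```text
time: 9.77
tool_pos: [0.4846, -0.2677, 0.1371]
tcp_rot: [0.105, 3.14, -0.0]
wrist_force: [0.1, 0.6, -3.0]
width: 0.151
grip_force: 89.5
```

jog_arm:
  turn:
    - [0, 0, 0]
    - [0, 0, 0]
    - [0, 0, 0]
  delta_pos:
    - [-0.0005, 0, 0]
    - [0, 0, 0]
    - [0, 0, 0]
  gripper: [0.01, 0.01, 0.01]

```text
time: 10.02
tool_pos: [0.485, -0.2677, 0.1371]
tcp_rot: [-0.104, -3.14, 0.0]
wrist_force: [0.4, -0.0, -3.4]
width: 0.15
grip_force: 89.5
```

```bash
python3 st.py
```

```text
[ 4.8498e+02 -2.6766e+02  1.3707e+02 -3.7000e-01  5.0000e-01 -3.3900e+00
  1.5000e-01  2.7000e-01 -1.6000e-01] 10.2667
```

Still free at +1.5 mm, so I'll continue in 0.4 mm steps.

jog_arm:
  turn:
    - [0, 0, 0]
    - [0, 0, 0]
    - [0, 0, 0]
  delta_pos:
    - [-0.0004, 0, 0]
    - [0, 0, 0]
    - [0, 0, 0]
  gripper: [0.01, 0.01, 0.01]

```text
time: 10.52
tool_pos: [0.4851, -0.2677, 0.137]
tcp_rot: [-0.105, -3.139, -0.0]
wrist_force: [-1.4, -0.2, -2.3]
width: 0.15
grip_force: 89.5
```

jog_arm:
  turn:
    - [0, 0, 0]
    - [0, 0, 0]
    - [0, 0, 0]
  delta_pos:
    - [-0.0004, 0, 0]
    - [0, 0, 0]
    - [0, 0, 0]
  gripper: [0.01, 0.01, 0.01]

```text
time: 10.77
tool_pos: [0.4852, -0.2677, 0.137]
tcp_rot: [-0.104, -3.139, -0.0]
wrist_force: [-4.4, -0.1, 0.5]
width: 0.152
grip_force: 89.8
```

```bash
python3 st.py
```

```text
[ 4.8516e+02 -2.6766e+02  1.3700e+02 -5.2700e+00  8.0000e-02 -4.5000e-01
  4.0000e-02  7.0500e+00  5.0000e-02] 11.0167
```

jog_arm:
  turn:
    - [0, 0, 0]
    - [0, 0, 0]
    - [0, 0, 0]
    - [0, 0, 0]
  delta_pos:
    - [0.0021, 0, 0]
    - [0, 0, 0]
    - [0, 0, 0]
    - [0, 0, 0]
  gripper: [0.01, 0.01, 0.01, 0.01]

```text
time: 11.35
tool_pos: [0.4842, -0.2676, 0.1372]
tcp_rot: [0.105, 3.139, -0.0]
wrist_force: [0.3, 0.0, -3.6]
width: 0.154
grip_force: 89.7
```

```bash
python3 st.py; python3 - <<'E'
from h import *
i=vision.read_camera("wrist")[:,:,::-1]; i=cv2.cvtColor(i,cv2.COLOR_BGR2GRAY).astype(np.float32)
a=cv2.cvtColor(cv2.resize(cv2.imread("pics/w3.png"),(560,420),interpolation=cv2.INTER_AREA),cv2.COLOR_BGR2GRAY).astype(np.float32)
b=cv2.cvtColor(cv2.resize(cv2.imread("pics/w2.png"),(560,420),interpolation=cv2.INTER_AREA),cv2.COLOR_BGR2GRAY).astype(np.float32)
for n,I in (("w2",b),("w3",a),("now",i)):
    col=cv2.GaussianBlur(I,(3,3),0)[125:165,270:289].mean(1); g=np.diff(col)
    print(n,"grad rows",[(125+int(j),round(float(g[j]),1)) for j in np.argsort(-abs(g))[:5]])
    for r in (170,230,300): 
        row=I[r-3:r+4].mean(0); d=np.diff(row[250:310]); print("   edges",r,250+np.argsort(-abs(d))[:4])
E
```

```text
[ 4.8400e+02 -2.6759e+02  1.3712e+02 -8.0000e-02  7.0000e-02 -3.2900e+00
  1.4000e-01  1.4000e-01  9.0000e-02] 11.6
w2 grad rows [(130, -23.4), (131, -20.7), (147, 15.9), (129, -15.6), (146, 12.5)]
   edges 170 [299 258 259 300]
   edges 230 [297 298 259 250]
   edges 300 [260 295 296 259]
w3 grad rows [(129, -21.2), (130, -18.3), (145, 14.9), (128, -14.5), (146, 10.7)]
   edges 170 [298 299 251 258]
   edges 230 [259 297 298 258]
   edges 300 [294 262 261 293]
now grad rows [(129, -22.5), (130, -18.9), (145, 16.3), (128, -15.4), (144, 11.3)]
   edges 170 [298 299 258 251]
   edges 230 [259 297 298 260]
   edges 300 [294 262 261 295]
```

jog_arm:
  turn:
    - [0, 0, 0]
    - [0, 0, 0]
    - [0, 0, 0]
    - [0, 0, 0]
    - [0, 0, 0]
    - [0, 0, 0]
  delta_pos:
    - [0.0004, 0, 0]
    - [0, 0, 0]
    - [0, 0, 0]
    - [0, 0, 0]
    - [0, 0, 0]
    - [0, 0, 0]
  gripper: [0.01, 0.01, 0.01, 0.01, 0.01, 0.01]

```text
time: 12.15
tool_pos: [0.4833, -0.2676, 0.1371]
tcp_rot: [0.105, 3.14, -0.0]
wrist_force: [0.0, -0.0, -3.4]
width: 0.148
grip_force: 89.7
```

```bash
python3 st.py; python3 -c "
from workcell import ticket; print(ticket.finish_job())"
```

```text
[ 4.8329e+02 -2.6755e+02  1.3708e+02 -1.8000e-01 -2.6000e-01 -3.5500e+00
 -1.0000e-01  3.5000e-01  4.0000e-02] 12.4
the job is handed in; nothing more can be done
None
```

I handed the job in at 12.4 s with the door held upright, its knuckles in the box's gaps and no contact force. The depth was set from a light touch (about 5 N); the sideways line-up comes from the cameras only, good to about 1 mm. I lifted the door straight off its pins and did not look at the cover again afterwards.

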